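# Check a quick nut on the thread gauge and sort it

## Task

Screw the loose quick nut onto the threaded gauge, turning it clockwise until it stops, without forcing it. If it turns fully home against the gauge's shoulder, unscrew it again and stand it upright in the round dish; if it binds part-way, unscrew it and stand it upright in the square tray. Leave the other loose parts where they lie.

Things in the scene. Friction and masses are not known exactly. Their poses are not given: they have to be found in the camera images.
- nut_mid (a point): The quick nut: a loose round steel cap, 44 mm across and 33 mm high, open below (bore 34 mm, mouth flared to 39), with a grip bar on top; 65 mm high in all, about 150 g. This point is on its axis, 32.5 mm above its rim (the edge it stands on). z is up along the axis, x along the bar. Two lugs inside, 5 mm thick, lie opposite each other at +x and -x, centred 5 mm above the rim; half a turn changes nothing.
- nut_bar (a point): Centre of the place to pinch the nut's grip bar, on the nut's axis, 53 mm above the rim. The bar is 40 mm long (x) and 14 mm thick (y); its flats run from 33 to 65 mm above the rim. A bad thread cannot be seen: such a nut binds hard after about 26 degrees of turn from the slots, its rim still about 4 mm above the shoulder.
- gauge_shoulder (a point): The thread gauge, fixed on the bench: a 90 x 72 x 12 mm base plate with a pedestal 50 mm across, whose flat top is the shoulder. This point is the shoulder's centre, 30 mm above the bench, z up, x along the plate's long side. The nut's rim ends about 0.5 mm above the shoulder when fully home.
- plug_top (a point): Centre of the flat top of the threaded plug, 19 mm above the shoulder (plug 31 mm across; a 22 mm core ends in a tapered nose 6 mm higher). Two opposite vertical slots, for the two lugs, open in this top along a line within 0.3 rad either way of this frame's x axis; the plug's own angle is not measured. A lug enters within about 7 degrees. Right-handed thread.
- thread_start (a point): On the axis, 6.5 mm above the shoulder: height of the nut's rim once its lugs have dropped into the slots (resting on the plug's top they hold it at 16.5 mm). From here a good nut turned clockwise from above descends 6 mm in 60 degrees, then stops, fully home; about 0.9 mm of play up and down. To remove, turn anticlockwise to the slots and lift.
- dish: Round steel parts dish for good nuts, 120 mm across, 24 mm high, flat inside 100 mm across and 4 mm above the bench; fixed. The origin is the centre of its underside.
- tray: Square steel tray for nuts that bind, 116 x 116 x 30 mm, walls and floor 4 mm; fixed. The origin is the centre of its underside.
- flange: Bystander: a flat steel wheel flange, 48 mm across and 6 mm high, loose on the bench. Origin at the centre of its underside.
- hexnut: Bystander: a plain hexagon nut, 27 mm across and 12 mm high, loose on the bench. Origin at the centre of its underside.
- bush: Bystander: a steel bush, 27 mm across and 30 mm high, loose on the bench. Origin at the centre of its underside.
There are look-alikes about, which are no part of the job. What is shaped like the part that bears nut_mid but orange is not meant.

How it is judged (in metres and radians):
On the way, in this order (a step that is already met when the one before it is completed fails the run):
1. the nut is on the gauge with its lugs in the thread (horizontal distance between nut_mid and gauge_shoulder below 0.004 m and z of nut_mid in the frame of gauge_shoulder below 0.0415 m), for 0.1 s.
2. the nut is turned until it stops: fully home (a good nut), or until it binds (a bad one) (horizontal distance between nut_mid and gauge_shoulder below 0.004 m and (z of nut_mid in the frame of gauge_shoulder below 0.035 m or (horizontal distance between bad_thread_c0 and gauge_shoulder below 0.1 m and contact force between nut and bad_thread_c0 above 1 N))), for 0.05 s.
At the end, for the whole second after the job is handed in: The nut stands upright (within 0.15 rad) and at rest on the floor of the round dish (within 40 mm of its centre) if it turned fully home, or of the square tray (within 50 mm of its centre) if it bound part-way (((horizontal distance between bad_thread_c0 and gauge_shoulder above 0.1 m and horizontal distance between nut_mid and dish below 0.04 m and contact force between nut and dish above 0.2 N) or (horizontal distance between bad_thread_c0 and gauge_shoulder below 0.1 m and horizontal distance between nut_mid and tray below 0.05 m and contact force between nut and tray above 0.2 N)) and height (world z) of nut_mid below 0.043 m and angle between nut_mid's own z axis and vertical below 0.15 rad and linear speed of nut below 0.02 m/s); the robot touches nothing.
It fails at once if the nut is forced: it is pressed on the gauge or the bad thread with more than 80 N (contact force between nut and plug above 80 N or contact force between nut and bad_thread above 80 N or contact force between nut and gauge above 80 N).
It fails at once if another loose part is moved by more than 20 mm (distance of any of flange, hexnut, bush from where it was at the start of the episode above 0.02 m).
It also fails if it takes over 72 s, if anything falls off the work surface, if the arm or the gripper's body presses on something with over 40 N, if the wrist force passes 120 N, or if a joint passes its speed limit or range.

## Robot

A 6-joint arm with a two-finger parallel gripper is mounted at the origin on a cart in front of the work surface, level with it; the furniture and walls round the work are solid. World frame = base frame: x ahead of the robot, y to its left, z up, the work surface at z = 0. Lengths are in mm, angles in rad, forces in N, time in s.
With the tool pointing down it reaches from about 350 to 1000 mm from the base axis. Payload 7.1 kg.
Tool frame: the origin (TCP) lies on the mounting face of the last link; the fingertips stand 173 mm ahead of it and the grasp point (between the pads) lies 155 mm ahead of it (manip.tcp_to_tips is the distance from the TCP to the fingertips, in mm); x points along the fingers, y is the direction in which the jaws open and shut, and the axes are right-handed (so a half turn about x gives the same grasp; the last joint's range is limited). The gripper opens to 85 mm and grips with 20 to 120 N. Pads are 22 mm wide; open, the fingers measure 114 mm over their backs; the gripper's body (76 mm by 85 mm) begins 54 mm behind the grasp point. The pads swing forward as they close: fully open they stand 13 mm farther back than shut.
Start: joints at [-1.219, 0.423, 1.63, -0, 1.089, -0.019], TCP at [226.492, -582.501, 404.719] pointing down, gripper open.
Joint ranges: [-3, 3], [-0.9, 2.11], [0.09, 2.58], [-1.31, 4.45], [0.11, 2.69], [-2.54, 2.54]. Speed limits (rad/s): [2.39, 2.39, 3.01, 3.14, 3.14, 3.14].

## Interface

Orientations are given as a 3x3 rotation matrix whose columns are the frame's x, y, z axes.
In Python, from plant import manip gives the robot as it stands.
- The arm moves only by the tool servo_tool, never from a script. Its argument "steps" is a list of rows, each a list of 6 numbers: the shift along the world's x, y, z in m, then the turn, a rotation vector about the world's x, y, z in rad. A call has 1 to 5 rows; each row is the pose to reach, as a shift and turn from the pose commanded when the call began; what a row does not reach only later rows make up. A row lasts 1/8 s, in which the tool goes at most 62.5 mm and 10.7 degrees, less where a joint would pass 70% of its speed; a pose out of reach is approached as far as the arm can. A call with a gripper value outside its range is refused whole. "fingers" is the opening, from -1 (shut) to 1 (fully open), set as the call begins (left out, the last holds). The fingers move at their own pace and stop on an object; "squeeze" is the grip in N (left out, the last holds). Time passes only in rows, so rows that repeat a pose let the fingers close. It gives the time, the measured TCP pose, the force and the opening at its end, in the units of the state.
- manip.get_state(): the state, without advancing time (a new reading comes with each control period).
- manip.capture(name): name is "scene" or "top" or "wrist"; returns the picture (384x512x3 uint8, red, green, blue); there is no depth.
- manip.calibration(name): a dict with "fx", "fy", "cx", "cy" (pixels), "k1" (the pictures are not rectified: a ray, as slopes to the right and down, at radius r is drawn at 1 + k1 r^2 times it, then the intrinsics apply), "view" (4x4, takes a point from world to camera coordinates). Camera axes: x right, y down, z forward; pixel columns grow to the right and rows downward; lengths in mm; the calibration is good to about 2 mm. A picture is of the moment at which its call begins: read the wrist's pose just before it. calibration takes no time and is no camera call; for the wrist camera it gives the pose at the moment of the call.
- manip.close_job(): hands the job in, once; it reports no verdict.
The state is a dict: "clock": time; "joint_pos": joint angles; "qvel": joint speeds; "tau": joint torques, N m; "eef_pos": TCP position; "ee_rot": TCP orientation; "contact_force": force on the tool from outside, world axes, zero at the start; "torque": the same for the moment, N m; "finger_gap": finger opening in mm.
Only numpy, scipy, OpenCV 4.12 (cv2) and the standard library are available. Lean on these libraries where they do the work, as an engineer would, in place of code of your own. Each camera call takes 0.05 s, during which the arm holds its last target. There are 200 camera calls.

## Working session

There is one attempt and no reset: what is moved stays moved. The work goes in short steps, Python scripts to look and compute and a tool call to move; the robot and the scene stay as the last step left them, time stands still between calls to the robot, and variables do not carry over. Pictures are saved under pics/ and viewed, about 8 in all and at most 12, crops included, and the job is handed in when it is done.

Besides the shell and the picture viewer there is one more tool, called after "Emit:" by a JSON object that holds its "op" and its "data", one argument or row to a line. servo_tool: Moves the arm, as the interface text tells. Its arguments: {"type":"object","properties":{"steps":{"type":"array","items":{"type":"array","items":{"type":"number"}}},"fingers":{"type":"number"},"squeeze":{"type":"number"}},"required":["steps"]}

```bash
mkdir -p pics; ls; cat > h.py <<'E'
import numpy as np, cv2
from plant import manip
def snap(n,f):
    c=manip.calibration(n); im=manip.capture(n); cv2.imwrite(f'pics/{f}.png',im[:,:,::-1]); np.save(f'pics/{f}.npy',c,allow_pickle=True); return im,c
def ray(c,u,v):
    x,y=(u-c['cx'])/c['fx'],(v-c['cy'])/c['fy']; rd=np.hypot(x,y); r=rd
    for _ in range(30): r=rd/(1+c['k1']*r*r)
    s=r/rd if rd>0 else 1
    V=np.array(c['view']); R,t=V[:3,:3],V[:3,3]
    return -R.T@t, R.T@np.array([x*s,y*s,1])
def onz(c,u,v,z):
    o,d=ray(c,u,v); return o+d*(z-o[2])/d[2]
def proj(c,p):
    V=np.array(c['view']); q=V[:3,:3]@np.array(p)+V[:3,3]; x,y=q[:2]/q[2]; k=1+c['k1']*(x*x+y*y)
    return c['cx']+c['fx']*x*k, c['cy']+c['fy']*y*k
def load(f): return cv2.imread(f'pics/{f}.png')[:,:,::-1], np.load(f'pics/{f}.npy',allow_pickle=True).item()
E
python3 - <<'E'
from h import *
for n in('top','scene'):
    im,c=snap(n,n+'0'); print(n,c['fx'],c['k1'],ray(c,c['cx'],c['cy']))
a=load('top0')[0];b=load('scene0')[0]
cv2.imwrite('pics/both.png',cv2.resize(np.vstack([a,b]),None,fx=.78,fy=.78)[:,:,::-1])
print(manip.get_state())
E
```

```text
pics
top 391.3561937989893 -0.011067410353953833 (array([ 225.53649029,   16.75350547, 1468.42830699]), array([ 2.09891963e-01, -2.77595364e-04, -9.77724545e-01]))
scene 464.02994248472595 0.015136273574073546 (array([-215.00525381,  529.71304512,  951.00866292]), array([ 0.56640914, -0.42341861, -0.70703421]))
{'clock': 0.1, 'joint_pos': array([-1.21901406e+00,  4.23785719e-01,  1.63063240e+00, -1.64075323e-05,
        1.08861483e+00, -1.90228358e-02]), 'qvel': array([-0.00054254, -0.00233865,  0.00018783,  0.00017686,  0.00192517,
        0.00096138]), 'tau': array([-6.54651194e-04, -5.58428121e+01, -2.82444352e+01, -6.92324193e-05,
        2.96725353e-03, -1.97932252e-06]), 'eef_pos': array([ 226.39724318, -582.27265895,  404.00255548]), 'ee_rot': array([[-5.09931739e-04,  3.62372670e-01, -9.32033148e-01],
       [ 1.34708401e-03, -9.32032174e-01, -3.62373028e-01],
       [-9.99998963e-01, -1.44031246e-03, -1.28736428e-05]]), 'contact_force': array([-0.23860619,  0.13263793,  0.13765906]), 'torque': array([-0.02479824, -0.00694008,  0.02855512]), 'finger_gap': 85.25093134467653}
```

View pics/top0.png

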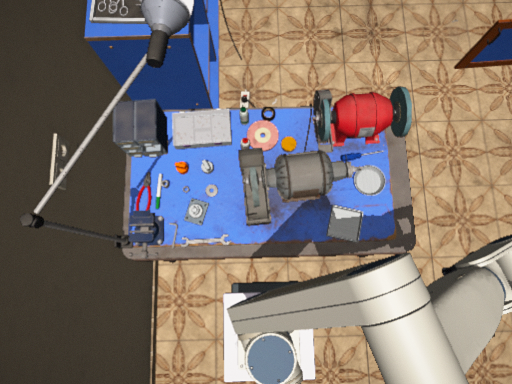

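View pics/scene0.png

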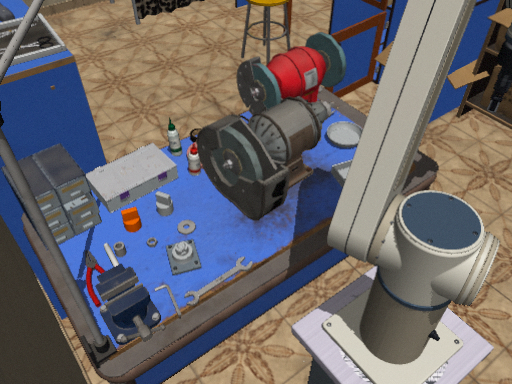

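Top view: quick nut (steel) near (207,167). Its orange look-alike is at (181,168), the gauge at (197,211), flange (212,190), hex nut (187,187), bush (165,182), dish (369,180) and tray (345,223). A tall motor stands between the gauge and the dish/tray. I'll check the choice in one close crop.

```bash
python3 - <<'E'
from h import *
a,ca=load('top0');b,cb=load('scene0')
A=cv2.resize(a[150:230,140:240],(500,400),interpolation=cv2.INTER_CUBIC)
B=cv2.resize(b[185:285,100:225],(500,400),interpolation=cv2.INTER_CUBIC)
cv2.imwrite('pics/crop.png',cv2.resize(np.vstack([A,B])[:,:,::-1],None,fx=.75,fy=.75))
for n,u,v,z in [('nut',207,167,50),('orange',181,168,50),('gauge',197,211,12),('flange',212,190,3),('hex',187,187,12),('bush',165,182,30),('dish',369,180,24),('tray',345,223,30),('motorL',245,150,0),('motorR',330,200,0),('motorTip',355,170,100)]:
    p=onz(ca,u,v,z); print(n,p.round(),'scene px',np.round(proj(cb,p)))
# motor height: front disc top scene ~ (215,120)
c=manip.calibration('wrist'); print(c['fx'],c['cx'],c['cy'],ray(c,c['cx'],c['cy']))
E
```

```text
nut [613. 212.  50.] scene px [165. 199.]
orange [612. 310.  50.] scene px [132. 215.]
gauge [453. 255.  12.] scene px [184. 254.]
flange [534. 199.   3.] scene px [187. 226.]
hex [546. 294.  12.] scene px [152. 237.]
bush [564. 374.  30.] scene px [119. 244.]
dish [ 552. -398.   24.] scene px [345. 132.]
tray [ 390. -294.   30.] scene px [359. 172.]
motorL [691.  70.   0.] scene px [197. 174.]
motorR [ 483. -250.    0.] scene px [324. 169.]
motorTip [ 573. -329.  100.] scene px [327. 118.]
292.4983569349338 257.2916747343101 191.18926712920089 (array([ 287.65469497, -556.67732613,  373.42263669]), array([-0.24412202, -0.09283038, -0.96529113]))
```

View pics/crop.png

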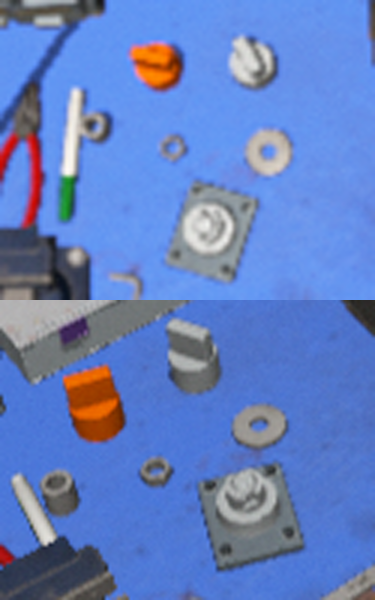

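The crop confirms the grey capped nut with a bar at (207,167) in the top view, the gauge with its plug at (197,211), and the bystanders as listed. Next I estimate the motor's height for a safe crossing.

```bash
python3 - <<'E'
from h import *
a,ca=load('top0');b,cb=load('scene0')
for u,v in [(250,150),(258,222),(325,155),(303,153)]:
    for z in (100,150,200,250,300):
        p=onz(ca,u,v,z); print((u,v),p.round(),np.round(proj(cb,p)))
E
```

```text
(250, 150) [659.  48. 100.] [207. 151.]
(250, 150) [643.  47. 150.] [209. 140.]
(250, 150) [627.  46. 200.] [211. 128.]
(250, 150) [611.  45. 250.] [214. 115.]
(250, 150) [596.  44. 300.] [216. 102.]
(258, 222) [394.  26. 100.] [271. 203.]
(258, 222) [388.  26. 150.] [273. 191.]
(258, 222) [382.  25. 200.] [276. 177.]
(258, 222) [376.  25. 250.] [278. 163.]
(258, 222) [370.  25. 300.] [281. 147.]
(325, 155) [ 632. -224.  100.] [288. 121.]
(325, 155) [ 617. -215.  150.] [290. 110.]
(325, 155) [ 602. -206.  200.] [292.  99.]
(325, 155) [ 588. -198.  250.] [294.  88.]
(325, 155) [ 573. -189.  300.] [296.  75.]
(303, 153) [ 642. -144.  100.] [265. 129.]
(303, 153) [ 627. -139.  150.] [267. 118.]
(303, 153) [ 611. -133.  200.] [269. 107.]
(303, 153) [ 596. -127.  250.] [271.  95.]
(303, 153) [ 581. -121.  300.] [273.  82.]
```

Motor top is at most ~250 mm, so I cross with the TCP at about 570 while turning the jaws to yaw 124° (perpendicular to the bar, leaving last-joint range for the clockwise turn).

Emit:
{"op": "servo_tool", "data": {
  "steps": [
    [0.07,0.1,0.17,0,0,0.87],
    [0.07,0.1,0.17,0,0,0.87],
    [0.07,0.1,0.17,0,0,0.87],
    [0.07,0.1,0.17,0,0,0.87],
    [0.07,0.1,0.17,0,0,0.87]
  ]
}}

```text
clock: 0.72
eef_pos: [297.2, -481.6, 576.9]
ee_rot: [[0.002, 0.948, -0.318], [-0.003, -0.318, -0.948], [-1.0, 0.003, 0.002]]
contact_force: [-0.3, 0.0, 0.2]
finger_gap: 85.3
```

Emit:
{"op": "servo_tool", "data": {
  "steps": [
    [0.13,0.23,0,0,0,0.87],
    [0.13,0.23,0,0,0,0.87],
    [0.13,0.23,0,0,0,0.87],
    [0.13,0.23,0,0,0,0.87],
    [0.13,0.23,0,0,0,0.87]
  ]
}}

```text
clock: 1.35
eef_pos: [427.5, -249.6, 574.5]
ee_rot: [[-0.0, 0.853, 0.521], [0.001, 0.521, -0.853], [-1.0, 0.0, -0.001]]
contact_force: [0.6, -0.0, 0.4]
finger_gap: 85.3
```

Emit:
{"op": "servo_tool", "data": {
  "steps": [
    [0.05,0.25,0,0,0,0.87],
    [0.05,0.25,0,0,0,0.87],
    [0.05,0.25,0,0,0,0.87],
    [0.05,0.25,0,0,0,0.87],
    [0.05,0.25,0,0,0,0.87]
  ]
}}

```text
clock: 1.98
eef_pos: [476.6, 1.1, 574.4]
ee_rot: [[-0.001, 0.15, 0.989], [0.001, 0.989, -0.15], [-1.0, 0.001, -0.001]]
contact_force: [0.2, -0.5, 1.1]
finger_gap: 85.6
```

Emit:
{"op": "servo_tool", "data": {
  "steps": [
    [0.05,0.23,-0.1,0,0,0.76],
    [0.05,0.23,-0.1,0,0,0.76],
    [0.05,0.23,-0.1,0,0,0.76],
    [0.05,0.23,-0.1,0,0,0.76],
    [0.05,0.23,-0.1,0,0,0.76]
  ]
}}

```text
clock: 2.6
eef_pos: [526.2, 230.4, 471.9]
ee_rot: [[-0.004, -0.568, 0.823], [-0.001, 0.823, 0.568], [-1.0, 0.001, -0.004]]
contact_force: [0.5, -0.8, -0.2]
finger_gap: 85.4
```

```bash
python3 - <<'E'
from h import *
im,c=snap('wrist','w1'); cv2.imwrite('pics/w1b.png',cv2.resize(im,(800,600),interpolation=cv2.INTER_CUBIC)[:,:,::-1])
for n,p in dict(nut=(613,212,65),gauge=(453,255,50)).items(): print(n,proj(c,p))
E
```

```text
nut (np.float64(208.11628441402272), np.float64(209.7879687038981))
gauge (np.float64(302.71569132991755), np.float64(128.43614731425617))
```

View pics/w1b.png

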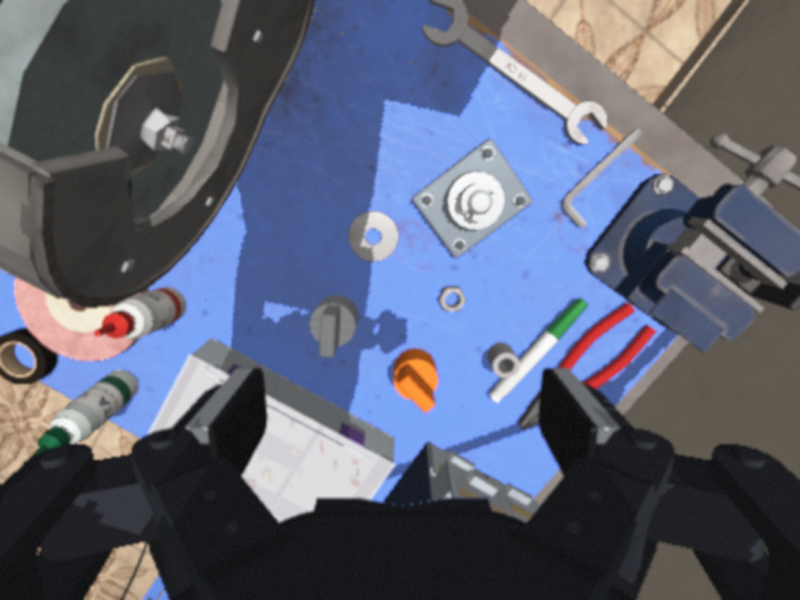

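The wrist view shows the nut at (331,328), its bar nearly vertical in the picture, the orange look-alike at (415,375), the gauge at (475,200), the flange at (373,236) and the hexnut at (453,299). I'll compute positions and move to a close look.

```bash
python3 - <<'E'
from h import *
im,c=load('w1'); s=1.5625
P=lambda u,v,z: onz(c,u/s,v/s,z)
a,b=P(330,306,65),P(328,357,65); print('bar',a.round(1),b.round(1),np.linalg.norm(a-b), np.degrees(np.arctan2(*(b-a)[1::-1])))
print('cap top',P(333,319,33).round(1))
q=np.array([P(*k,12) for k in [(490,138),(532,196),(458,258),(412,200)]]); print(q.round(1),q.mean(0), [np.linalg.norm(q[i]-q[i-1]).round(1) for i in range(4)])
e=q[1]-q[2]; f=q[0]-q[3]; print(np.degrees(np.arctan2((e+f)[1],(e+f)[0])),'long if 90')
print('plug',P(480,203,55).round(1),P(474,200,30).round(1))
print(manip.get_state()['joint_pos'])
E
```

```text
bar [594.  204.9  65. ] [634.6 228.5  65. ] 46.938178715082046 30.12789253080347
cap top [613.5 214.9  33. ]
[[398.7 240.5  12. ]
 [416.9 303.   12. ]
 [502.  281.2  12. ]
 [482.6 214.3  12. ]] [450.06795692 259.74019905  12.        ] [np.float64(87.9), np.float64(65.1), np.float64(87.9), np.float64(69.7)]
164.14918913433647 long if 90
plug [451.4 260.1  55. ] [451.1 258.5  30. ]
[ 3.90273143e-01  2.76837452e-01  1.67836225e+00  1.09501241e-04
  1.18966411e+00 -1.78261281e+00]
```

Emit:
{"op": "servo_tool", "data": {
  "steps": [
    [0.088,-0.014,-0.132,0,0,-0.08],
    [0.088,-0.014,-0.132,0,0,-0.08],
    [0.088,-0.014,-0.132,0,0,-0.08],
    [0.088,-0.014,-0.132,0,0,-0.08],
    [0.088,-0.014,-0.132,0,0,-0.08]
  ],
  "fingers": 0.0
}}

```text
clock: 3.28
eef_pos: [614.5, 212.8, 344.3]
ee_rot: [[0.001, -0.495, 0.869], [0.0, 0.869, 0.495], [-1.0, -0.0, 0.001]]
contact_force: [-0.0, -0.5, 0.4]
finger_gap: 42.7
```

```bash
python3 - <<'E'
from h import *
print(manip.get_state()['eef_pos'])
im,c=snap('wrist','w2'); cv2.imwrite('pics/w2b.png',cv2.resize(im,(800,600),interpolation=cv2.INTER_CUBIC)[:,:,::-1])
E
```

```text
[614.45576318 212.84567573 344.28858997]
```

View pics/w2b.png

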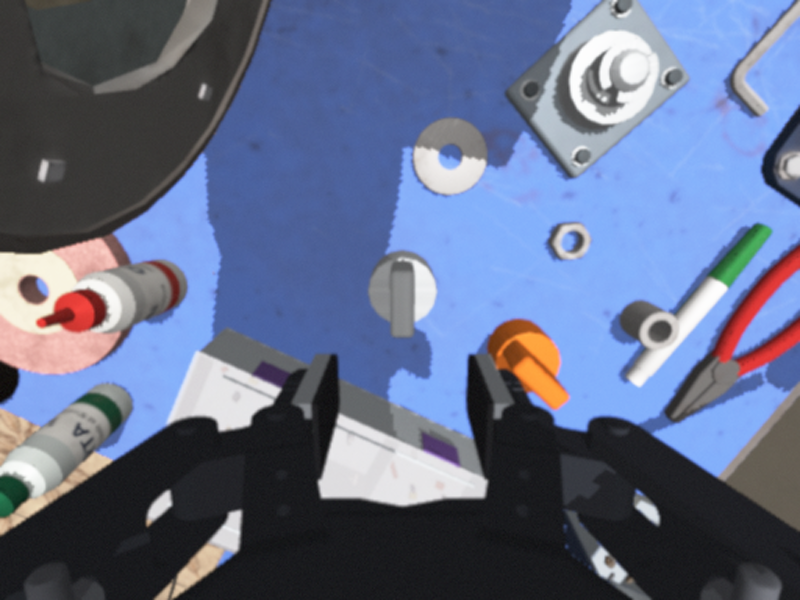

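Close view: bar top at (402,270..337), vertical in the picture and centred between the pads.

```bash
python3 - <<'E'
from h import *
im,c=load('w2'); s=1.5625
P=lambda u,v,z: onz(c,u/s,v/s,z)
a,b=P(402,270,65),P(402,337,65); print('bar',a.round(1),b.round(1),np.linalg.norm(a-b),(a+b)/2, np.degrees(np.arctan2(*(b-a)[1::-1])), 'width',np.linalg.norm(P(389,300,65)-P(415,300,65)))
l,r=P(369,288,33),P(436,288,33); print('cap',(l+r)/2,np.linalg.norm(l-r))
print('capbottom edge z0..', P(402,252,33), P(402,252,0))
E
```

```text
bar [601.3 207.1  65. ] [635.5 226.6  65. ] 39.376781673812765 [618.38874927 216.88521156  65.        ] 29.641665330009697 width 14.666967443685424
cap [616.90297219 216.41224027  33.        ] 42.360963629207546
capbottom edge z0.. [597.1127394  204.78652305  33.        ] [601.83584987 207.48266734   0.        ]
```

Emit:
{"op": "servo_tool", "data": {
  "steps": [
    [0.003,0.004,-0.03,0,0,0],
    [0.003,0.004,-0.07,0,0,0],
    [0.003,0.004,-0.11,0,0,0],
    [0.003,0.004,-0.128,0,0,0],
    [0.003,0.004,-0.128,0,0,0]
  ]
}}

```text
clock: 3.95
eef_pos: [617.3, 217.6, 215.0]
ee_rot: [[-0.0, -0.496, 0.868], [-0.0, 0.868, 0.496], [-1.0, 0.0, -0.0]]
contact_force: [0.3, 0.3, -0.5]
finger_gap: 42.6
```

```bash
python3 - <<'E'
from h import *
s=manip.get_state(); print(s['eef_pos'],s['contact_force'],s['finger_gap'])
E
```

```text
[617.28741209 217.59697558 215.04450623] [ 0.28961503  0.28507532 -0.51085197] 42.55350075254131
```

Emit:
{"op": "servo_tool", "data": {
  "steps": [
    [0,0,-0.004,0,0,0],
    [0,0,-0.004,0,0,0]
  ]
}}

```text
clock: 4.2
eef_pos: [618.0, 217.7, 212.1]
ee_rot: [[0.002, -0.496, 0.868], [0.001, 0.868, 0.496], [-1.0, -0.0, 0.002]]
contact_force: [0.7, -0.0, 0.0]
finger_gap: 42.6
```

Emit:
{"op": "servo_tool", "data": {
  "steps": [
    [0,0,0,0,0,0],
    [0,0,0,0,0,0],
    [0,0,0,0,0,0],
    [0,0,0,0,0,0],
    [0,0,0,0,0,0]
  ],
  "fingers": -1,
  "squeeze": 70
}}

```text
clock: 4.82
eef_pos: [617.8, 217.5, 211.2]
ee_rot: [[0.001, -0.496, 0.868], [0.0, 0.868, 0.496], [-1.0, -0.0, 0.001]]
contact_force: [0.8, -0.8, 5.8]
finger_gap: 13.1
```

Emit:
{"op": "servo_tool", "data": {
  "steps": [
    [0,0,0.05,0,0,0],
    [0,0,0.1,0,0,0],
    [0,0,0.1,0,0,0]
  ]
}}

```text
clock: 5.2
eef_pos: [618.7, 218.0, 314.5]
ee_rot: [[0.006, -0.496, 0.868], [0.002, 0.868, 0.496], [-1.0, -0.001, 0.007]]
contact_force: [-0.2, 0.3, -2.1]
finger_gap: 12.8
```

Emit:
{"op": "servo_tool", "data": {
  "steps": [
    [-0.03,0.006,0,0,0,-0.2],
    [-0.06,0.012,0,0,0,-0.4],
    [-0.1,0.023,-0.02,0,0,-0.6],
    [-0.105,0.023,-0.034,0,0,-0.8],
    [-0.105,0.023,-0.034,0,0,-0.8]
  ]
}}

```text
clock: 5.82
eef_pos: [510.4, 240.2, 273.9]
ee_rot: [[-0.005, 0.279, 0.96], [-0.002, 0.96, -0.279], [-1.0, -0.004, -0.005]]
contact_force: [-0.1, 0.3, -1.4]
finger_gap: 12.9
```

Emit:
{"op": "servo_tool", "data": {
  "steps": [
    [0,0,0,0,0,0],
    [0,0,0,0,0,0]
  ]
}}

```text
clock: 6.08
eef_pos: [512.3, 240.4, 276.1]
ee_rot: [[-0.001, 0.276, 0.961], [-0.0, 0.961, -0.276], [-1.0, -0.001, -0.001]]
contact_force: [-0.3, -0.5, -1.9]
finger_gap: 12.8
```

```bash
python3 - <<'E'
from h import *
print(manip.get_state()['eef_pos'])
im,c=snap('wrist','w3'); u,v=proj(c,(451,259,49)); print(u,v)
u0,v0=int(max(u-100,0)),int(max(v-75,0)); v0=min(v0,384-150)
k=im[v0:v0+150,u0:u0+200]
A=cv2.resize(k,(800,600),interpolation=cv2.INTER_CUBIC); print(u0,v0)
cv2.imwrite('pics/w3b.png',A[:,:,::-1])
E
```

```text
[512.33757596 240.39187758 276.08036373]
256.56852159655443 116.63912721469188
156 41
```

View pics/w3b.png

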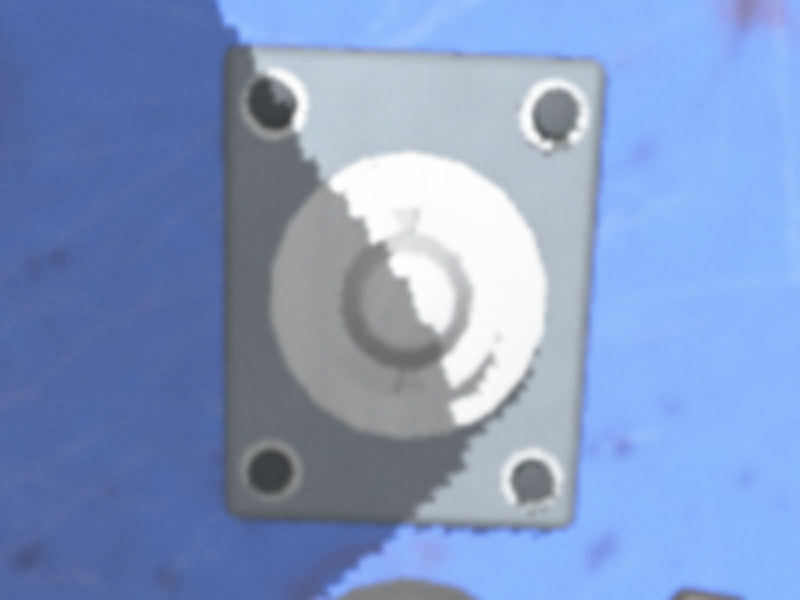

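The crop shows the gauge square-on: pedestal centred at about (409,295), and faint slots at about (408,220) and (403,380). I'll enhance the contrast for the slot line and show the held nut beside it.

```bash
python3 - <<'E'
from h import *
im,c=load('w3')
g=cv2.createCLAHE(6,(12,12)).apply(cv2.cvtColor(im,cv2.COLOR_RGB2GRAY))
A=cv2.resize(g[75:155,215:300],(425*1,400),interpolation=cv2.INTER_CUBIC)
B=cv2.resize(im[170:300,205:305],(308,400),interpolation=cv2.INTER_CUBIC)[:,:,::-1]
cv2.imwrite('pics/w3c.png',np.hstack([cv2.cvtColor(A,8),B]))
E
```

```text
(no output)
```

View pics/w3c.png

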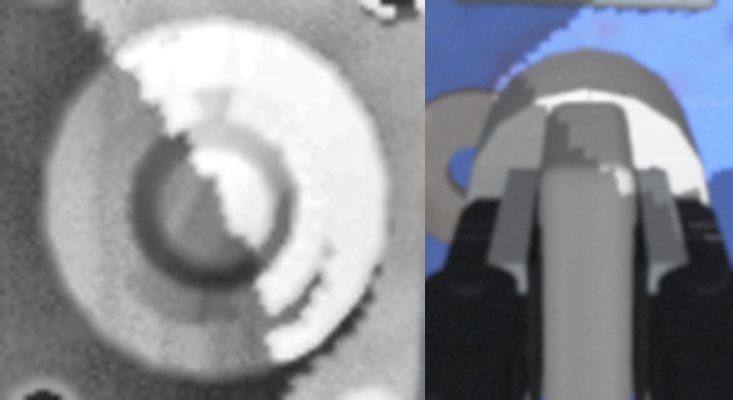

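Left: slot mark at (214,102) at the top and an edge at (208,300) at the bottom. Right: nut gripped squarely. I'll unwrap the plug annulus around its centre to get the slot angle.

```bash
python3 - <<'E'
from h import *
im,c=load('w3')
g=cv2.cvtColor(im,cv2.COLOR_RGB2GRAY).astype(np.float32)
# pedestal circle at z=30 : crop px w3b /4 +(156,41)
P=lambda u,v,z: onz(c,156+u/4,41+v/4,z)
l,r,t,b=P(270,295,30),P(547,295,30),P(408,151,30),P(408,438,30)
print('ped',(l+r)/2,np.linalg.norm(l-r),(t+b)/2,np.linalg.norm(t-b))
n=P(413,303,55);m=P(406,302,49);print('nose',n,m)
q=np.array([P(*k,12) for k in[(225,45),(605,60),(577,525),(225,522)]]);print('plate',q.mean(0)); d=q[0]+q[1]-q[2]-q[3]; print('x axis',np.degrees(np.arctan2(-d[1],-d[0])))
C=((l+r)/2+(t+b)/2)/2
rows=[]
th=np.radians(np.arange(-180,180,1))
for R in np.arange(9,20,.1):
    p=[proj(c,(C[0]+R*np.cos(a),C[1]+R*np.sin(a),49)) for a in th]; rows.append(p)
M=np.array(rows,np.float32)
U=cv2.remap(g,M[:,:,0],M[:,:,1],cv2.INTER_CUBIC)
# local contrast: divide by broad angular blur median
U=cv2.resize(U,(720,330)); U8=cv2.createCLAHE(8,(1,10)).apply(np.clip(U,0,255).astype(np.uint8))
for k in range(0,720,60): cv2.line(U8,(k,325),(k,329),255,1)
cv2.imwrite('pics/pol.png',U8)
print(C)
E
```

```text
ped [450.26393654 260.31229599  30.        ] 49.41921425096912 [450.87367211 260.04539303  30.        ] 49.659804163370545
nose [451.46326995 260.64700305  55.        ] [451.08328952 259.60764449  49.        ]
plate [451.15423772 259.96330772  12.        ]
x axis -17.804147000044647
[450.56880432 260.17884451  30.        ]
```

View pics/pol.png

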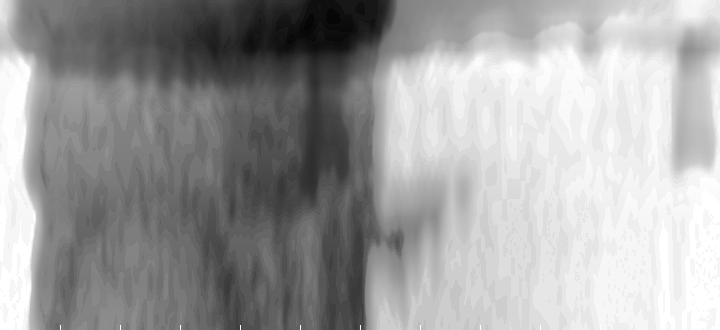

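```bash
python3 - <<'E'
from h import *
im,c=load('w3')
T=np.array([512.34,240.39,276.08]); zt=np.array([.961,-.276,0]); yt=np.array([.276,.961,0])
u=257.6
for v,h,r in[(224.6,146.2,20),(199.2,178.2,22),(186.2,211.2,22)]:
    p=onz(c,u,v,T[2]-h)+zt*r-T; print((p@zt).round(2),(p@yt).round(2))
for u0,u1,v,h in [(204+(540-424)/3.08,205+(632-425)/3.08,250,146.2),(205+(466-425)/3.08,205+(708-425)/3.08,170+200/3.077,178.2)]:
    a,b=onz(c,u0,v,T[2]-h),onz(c,u1,v,T[2]-h); print('y',((a+b)/2-T)@yt,np.linalg.norm(a-b))
E
```

```text
-0.93 1.57
-0.57 1.59
0.65 1.61
y 1.2745445252881178 13.229472762559004
y 1.578483955124743 42.81933996852324
```

Slots lie at about −14.7° (two slots agree within 5°, averaging cancels the centre error), and the gauge is at (450.7,260.1). Relative to the held nut seen in the same view, the TCP target is (450.8,258.5).

Emit:
{"op": "servo_tool", "data": {
  "steps": [
    [-0.03,0.009,0.0,0,0,0.023],
    [-0.0615,0.018,0.0,0,0,0.023],
    [-0.0615,0.018,0.0,0,0,0.023],
    [-0.0615,0.018,0.0,0,0,0.023],
    [-0.0615,0.018,0.0,0,0,0.023]
  ]
}}

```text
clock: 6.75
eef_pos: [451.9, 258.4, 276.9]
ee_rot: [[0.001, 0.255, 0.967], [0.0, 0.967, -0.255], [-1.0, 0.001, 0.001]]
contact_force: [0.0, -0.4, -1.8]
finger_gap: 12.7
```

```bash
python3 - <<'E'
from h import *
s=manip.get_state();print(s['eef_pos'],s['ee_rot'],s['contact_force'],s['torque'])
im,c=snap('wrist','w4')
cv2.imwrite('pics/w4b.png',cv2.resize(im[110:330,160:350],(570,660),interpolation=cv2.INTER_CUBIC)[:600,:,::-1])
E
```

```text
[451.94925242 258.43754686 276.90675988] [[ 1.05372913e-03  2.55450306e-01  9.66821613e-01]
 [ 4.98148088e-04  9.66821895e-01 -2.55450923e-01]
 [-9.99999321e-01  7.50796417e-04  8.91516313e-04]] [ 0.02197755 -0.38522363 -1.80506474] [-0.01721763  0.00640922  0.00570422]
```

View pics/w4b.png

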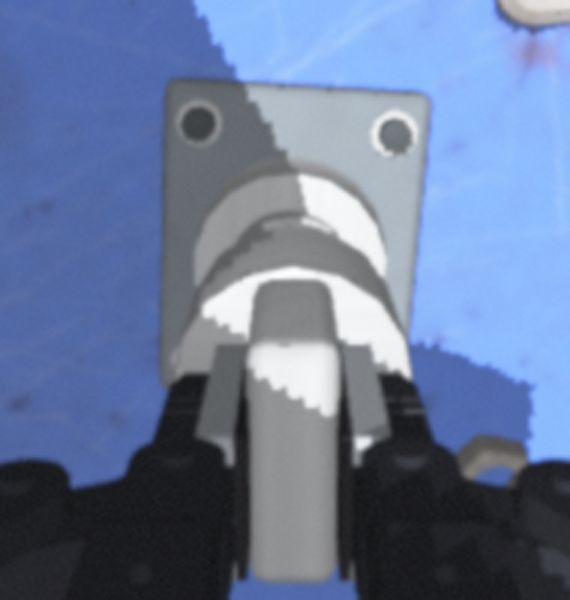

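The nut sits over the pedestal: pedestal centre column ≈291, bar centre ≈293. I correct 1 mm in x and descend gently.

Emit:
{"op": "servo_tool", "data": {
  "steps": [
    [-0.001,0,-0.004,0,0,0],
    [-0.001,0,-0.008,0,0,0],
    [-0.001,0,-0.012,0,0,0],
    [-0.001,0,-0.016,0,0,0],
    [-0.001,0,-0.016,0,0,0]
  ],
  "squeeze": 70
}}

```text
clock: 7.42
eef_pos: [449.9, 258.4, 260.3]
ee_rot: [[-0.001, 0.255, 0.967], [-0.0, 0.967, -0.255], [-1.0, -0.001, -0.001]]
contact_force: [0.6, -0.1, -1.7]
finger_gap: 12.9
```

Emit:
{"op": "servo_tool", "data": {
  "steps": [
    [0,0,-0.001,0,0,0],
    [0,0,-0.002,0,0,0],
    [0,0,-0.003,0,0,0],
    [0,0,-0.004,0,0,0],
    [0,0,-0.004,0,0,0]
  ]
}}

```text
clock: 8.05
eef_pos: [449.9, 258.5, 256.7]
ee_rot: [[-0.0, 0.255, 0.967], [-0.0, 0.967, -0.255], [-1.0, -0.0, -0.0]]
contact_force: [-0.6, -0.5, -3.3]
finger_gap: 12.9
```

Emit:
{"op": "servo_tool", "data": {
  "steps": [
    [0.0005,0,-0.001,0,0,0],
    [0.0005,0,-0.002,0,0,0],
    [0.0005,0,-0.003,0,0,0],
    [0.0005,0,-0.003,0,0,0]
  ]
}}

```text
clock: 8.55
eef_pos: [450.4, 258.5, 253.6]
ee_rot: [[-0.0, 0.255, 0.967], [-0.0, 0.967, -0.255], [-1.0, -0.0, -0.0]]
contact_force: [0.4, -0.5, -2.6]
finger_gap: 12.8
```

Rim is now about 12.4 mm above the shoulder with no resistance, so the lugs are in the slots.

Emit:
{"op": "servo_tool", "data": {
  "steps": [
    [0,0,-0.001,0,0,0],
    [0,0,-0.002,0,0,0],
    [0,0,-0.003,0,0,0],
    [0,0,-0.004,0,0,0],
    [0,0,-0.004,0,0,0]
  ]
}}

```text
clock: 9.18
eef_pos: [450.5, 258.5, 249.6]
ee_rot: [[-0.0, 0.255, 0.967], [-0.0, 0.967, -0.255], [-1.0, -0.0, -0.0]]
contact_force: [-0.0, 0.1, -3.3]
finger_gap: 12.8
```

Emit:
{"op": "servo_tool", "data": {
  "steps": [
    [0,0,-0.0007,0,0,0],
    [0,0,-0.0014,0,0,0],
    [0,0,-0.002,0,0,0],
    [0,0,-0.002,0,0,0]
  ]
}}

```text
clock: 9.68
eef_pos: [450.5, 258.5, 247.7]
ee_rot: [[0.0, 0.255, 0.967], [0.0, 0.967, -0.255], [-1.0, 0.0, 0.0]]
contact_force: [0.5, -1.0, -2.0]
finger_gap: 13.0
```

Emit:
{"op": "servo_tool", "data": {
  "steps": [
    [0,0,-0.0005,0,0,0],
    [0,0,-0.0005,0,0,0]
  ]
}}

```text
clock: 9.93
eef_pos: [450.5, 258.5, 247.2]
ee_rot: [[0.0, 0.255, 0.967], [0.0, 0.967, -0.255], [-1.0, 0.0, 0.0]]
contact_force: [0.5, 0.3, -1.6]
finger_gap: 12.9
```

Emit:
{"op": "servo_tool", "data": {
  "steps": [
    [0,0,-0.0004,0,0,0],
    [0,0,-0.0004,0,0,0]
  ]
}}

```text
clock: 10.18
eef_pos: [450.5, 258.5, 246.8]
ee_rot: [[-0.0, 0.255, 0.967], [-0.0, 0.967, -0.255], [-1.0, -0.0, -0.0]]
contact_force: [-0.4, -0.2, -1.7]
finger_gap: 13.0
```

Emit:
{"op": "servo_tool", "data": {
  "steps": [
    [0,0,-0.0005,0,0,0],
    [0,0,-0.0005,0,0,0]
  ]
}}

```text
clock: 10.42
eef_pos: [450.5, 258.5, 246.3]
ee_rot: [[-0.0, 0.255, 0.967], [-0.0, 0.967, -0.255], [-1.0, -0.0, -0.0]]
contact_force: [-0.2, 0.3, -2.5]
finger_gap: 13.2
```

Emit:
{"op": "servo_tool", "data": {
  "steps": [
    [0,0,-0.0004,0,0,0],
    [0,0,-0.0004,0,0,0]
  ]
}}

```text
clock: 10.68
eef_pos: [450.5, 258.5, 245.9]
ee_rot: [[0.0, 0.255, 0.967], [-0.0, 0.967, -0.255], [-1.0, 0.0, 0.0]]
contact_force: [0.5, -0.3, -0.6]
finger_gap: 12.7
```

Emit:
{"op": "servo_tool", "data": {
  "steps": [
    [0,0,-0.0004,0,0,0],
    [0,0,-0.0004,0,0,0]
  ]
}}

```text
clock: 10.92
eef_pos: [450.6, 258.6, 245.6]
ee_rot: [[0.0, 0.255, 0.967], [0.0, 0.967, -0.255], [-1.0, 0.0, 0.0]]
contact_force: [-0.3, 0.1, -0.1]
finger_gap: 12.8
```

```bash
python3 - <<'E'
from h import *
s=manip.get_state();print(s['eef_pos'],s['contact_force'],s['torque'],s['joint_pos'])
im,c=snap('wrist','w5')
cv2.imwrite('pics/w5b.png',cv2.resize(im[110:330,160:350],(570,660),interpolation=cv2.INTER_CUBIC)[:600,:,::-1])
E
```

```text
[450.55015417 258.5560276  245.64491788] [-0.25290733  0.14134784 -0.11752261] [0.05195585 0.088069   0.00935467] [ 4.98065597e-01  5.18446302e-01  1.95338208e+00  4.58142647e-05
  6.69539654e-01 -8.14977723e-01]
```

View pics/w5b.png

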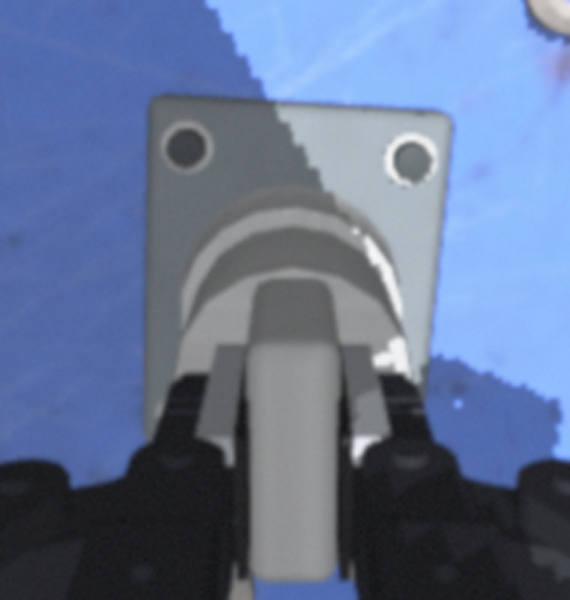

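The bar sits unchanged in the pads, the nut is well down over the plug, and the force has only just started to rise (lug floor). I lift 0.4 mm into the play and begin turning clockwise along the thread pitch.

Emit:
{"op": "servo_tool", "data": {
  "steps": [
    [0,0,0.0004,0,0,0],
    [0,0,0.0002,0,0,-0.03],
    [0,0,-0.0001,0,0,-0.07],
    [0,0,-0.0004,0,0,-0.11],
    [0,0,-0.0005,0,0,-0.15]
  ]
}}

```text
clock: 11.6
eef_pos: [450.6, 258.5, 245.0]
ee_rot: [[0.0, 0.399, 0.917], [0.0, 0.917, -0.399], [-1.0, 0.0, 0.0]]
contact_force: [0.6, -0.6, -0.6]
finger_gap: 12.8
```

```bash
cat > st.py <<'E'
from h import *
s=manip.get_state();R=s['ee_rot'];print(s['eef_pos'].round(2),s['contact_force'].round(1),s['torque'].round(2),'zyaw',np.degrees(np.arctan2(R[1,2],R[0,2])).round(1),s['joint_pos'][5].round(2))
E
python3 st.py
```

```text
[450.56 258.54 245.  ] [ 0.6 -0.6 -0.6] [ 0.02 -0.06  0.03] zyaw -23.5 -0.66
```

Emit:
{"op": "servo_tool", "data": {
  "steps": [
    [0,0,-0.0002,0,0,-0.03],
    [0,0,-0.0004,0,0,-0.06],
    [0,0,-0.0006,0,0,-0.1],
    [0,0,-0.0008,0,0,-0.14],
    [0,0,-0.0008,0,0,-0.14]
  ]
}}

```text
clock: 12.22
eef_pos: [450.4, 258.5, 244.1]
ee_rot: [[-0.0, 0.521, 0.854], [-0.0, 0.854, -0.521], [-1.0, -0.0, -0.0]]
contact_force: [-0.1, -0.3, -2.3]
finger_gap: 12.7
```

```bash
python3 st.py
```

```text
[450.44 258.47 244.14] [-0.1 -0.3 -2.3] [-0.05 -0.01 -0.  ] zyaw -31.4 -0.52
```

Emit:
{"op": "servo_tool", "data": {
  "steps": [
    [0,0,-0.0002,0,0,-0.03],
    [0,0,-0.0004,0,0,-0.06],
    [0,0,-0.0006,0,0,-0.09],
    [0,0,-0.0006,0,0,-0.09]
  ]
}}

```text
clock: 12.72
eef_pos: [450.6, 258.6, 243.8]
ee_rot: [[0.0, 0.596, 0.803], [0.0, 0.803, -0.596], [-1.0, 0.0, 0.0]]
contact_force: [-0.0, 1.1, 1.8]
finger_gap: 12.9
```

```bash
python3 st.py
```

```text
[450.6  258.59 243.83] [-0.   1.1  1.8] [0.09 0.1  0.21] zyaw -36.6 -0.43
```

Emit:
{"op": "servo_tool", "data": {
  "steps": [
    [0,0,-0.0001,0,0,-0.015],
    [0,0,-0.0003,0,0,-0.03],
    [0,0,-0.0003,0,0,-0.03]
  ]
}}

```text
clock: 13.1
eef_pos: [450.6, 258.6, 243.7]
ee_rot: [[0.001, 0.619, 0.785], [0.0, 0.785, -0.619], [-1.0, 0.001, 0.0]]
contact_force: [-1.2, 0.4, 6.7]
finger_gap: 12.9
```

```bash
python3 st.py
```

```text
[450.64 258.64 243.73] [-1.2  0.4  6.7] [0.03 0.19 0.34] zyaw -38.3 -0.4
```

Slight torque (0.34 N m) and upward force at ~24°. To tell thread-floor rubbing from binding, I'll back z off by 0.6 mm.

Emit:
{"op": "servo_tool", "data": {
  "steps": [
    [0,0,0.0006,0,0,0],
    [0,0,0.0006,0,0,0]
  ]
}}

```text
clock: 13.35
eef_pos: [450.6, 258.6, 243.9]
ee_rot: [[0.001, 0.619, 0.785], [0.0, 0.785, -0.619], [-1.0, 0.001, 0.0]]
contact_force: [1.0, 0.1, 1.5]
finger_gap: 12.7
```

```bash
python3 st.py
```

```text
[450.62 258.63 243.92] [1.  0.1 1.5] [ 0.28 -0.11  0.34] zyaw -38.3 -0.4
```

Emit:
{"op": "servo_tool", "data": {
  "steps": [
    [0,0,-0.0001,0,0,-0.015],
    [0,0,-0.0002,0,0,-0.025],
    [0,0,-0.0002,0,0,-0.025]
  ]
}}

```text
clock: 13.72
eef_pos: [450.7, 258.7, 243.9]
ee_rot: [[0.001, 0.639, 0.769], [0.0, 0.769, -0.639], [-1.0, 0.001, 0.0]]
contact_force: [0.6, 1.7, 2.6]
finger_gap: 12.7
```

```bash
python3 st.py
```

```text
[450.69 258.65 243.89] [0.6 1.7 2.6] [ 0.39 -0.15  0.43] zyaw -39.7 -0.38
```

Emit:
{"op": "servo_tool", "data": {
  "steps": [
    [0,0,-0.0001,0,0,-0.015],
    [0,0,-0.0003,0,0,-0.03],
    [0,0,-0.0003,0,0,-0.03]
  ]
}}

```text
clock: 14.1
eef_pos: [451.0, 259.1, 243.7]
ee_rot: [[0.001, 0.664, 0.748], [0.002, 0.748, -0.664], [-1.0, 0.002, -0.0]]
contact_force: [1.0, 5.7, 1.8]
finger_gap: 12.8
```

```bash
python3 st.py
```

```text
[450.97 259.07 243.69] [1.  5.7 1.8] [ 1.19 -0.25 -0.09] zyaw -41.6 -0.35
```

Torque released but a 5.7 N side force appeared. I check numerically whether the bar still lies square in the pads, by comparing its edges with the earlier picture.

```bash
cat > bar.py <<'E'
from h import *
import sys
def edges(f):
    g=cv2.GaussianBlur(cv2.cvtColor(load(f)[0],cv2.COLOR_RGB2GRAY),(3,3),0).astype(float)
    out=[]
    for v in range(232,300,8):
        r=g[v,225:292]; d=np.gradient(r); out.append((v,225+np.argmax(d[:33]),225+33+np.argmin(d[33:]),int(r[32])))
    return out
for f in sys.argv[1:]: print(f,edges(f))
E
python3 - <<'E'
from h import *
snap('wrist','w6')
E
python3 bar.py w5 w6; python3 st.py
```

```text
w5 [(232, np.int64(242), np.int64(272), 148), (240, np.int64(242), np.int64(287), 148), (248, np.int64(242), np.int64(272), 148), (256, np.int64(243), np.int64(286), 148), (264, np.int64(243), np.int64(272), 148), (272, np.int64(243), np.int64(272), 147), (280, np.int64(243), np.int64(272), 147), (288, np.int64(243), np.int64(272), 147), (296, np.int64(243), np.int64(272), 147)]
w6 [(232, np.int64(242), np.int64(273), 141), (240, np.int64(242), np.int64(272), 141), (248, np.int64(242), np.int64(272), 142), (256, np.int64(243), np.int64(272), 141), (264, np.int64(243), np.int64(272), 141), (272, np.int64(243), np.int64(272), 141), (280, np.int64(243), np.int64(272), 140), (288, np.int64(243), np.int64(272), 140), (296, np.int64(243), np.int64(272), 140)]
[450.92 259.09 243.67] [0.6 5.6 1.6] [ 1.17 -0.2  -0.05] zyaw -41.6 -0.35
```

The bar is still square in the pads, so the nut turned 27° with the gripper. The side force suggests I'm off-axis, so I'll recentre toward +y and continue gently.

Emit:
{"op": "servo_tool", "data": {
  "steps": [
    [0.0003,0.0005,0,0,0,0],
    [0.0003,0.0008,0,0,0,0],
    [0.0003,0.0008,0,0,0,0]
  ]
}}

```text
clock: 14.52
eef_pos: [451.0, 259.4, 243.6]
ee_rot: [[0.001, 0.662, 0.75], [0.001, 0.75, -0.662], [-1.0, 0.001, 0.0]]
contact_force: [1.4, 4.0, 5.0]
finger_gap: 12.9
```

```bash
python3 st.py
```

```text
[451.04 259.43 243.63] [1.4 4.  5. ] [ 0.82 -0.35 -0.12] zyaw -41.5 -0.35
```

Emit:
{"op": "servo_tool", "data": {
  "steps": [
    [0,0,-0.0001,0,0,-0.01],
    [0,0,-0.0002,0,0,-0.02],
    [0,0,-0.0002,0,0,-0.02]
  ]
}}

```text
clock: 14.9
eef_pos: [451.2, 259.5, 243.6]
ee_rot: [[0.001, 0.676, 0.737], [0.0, 0.737, -0.676], [-1.0, 0.001, 0.001]]
contact_force: [2.4, 3.1, 6.8]
finger_gap: 12.8
```

```bash
python3 st.py
```

```text
[451.15 259.47 243.59] [2.4 3.1 6.8] [ 0.76 -0.31  0.16] zyaw -42.6 -0.33
```

Emit:
{"op": "servo_tool", "data": {
  "steps": [
    [0,0,0.0006,0,0,0],
    [0,0,0.0006,0,0,0]
  ]
}}

```text
clock: 15.15
eef_pos: [451.1, 259.4, 243.7]
ee_rot: [[0.001, 0.676, 0.737], [0.0, 0.737, -0.676], [-1.0, 0.001, 0.001]]
contact_force: [2.7, 4.1, -0.5]
finger_gap: 12.3
```

```bash
python3 st.py
```

```text
[451.1  259.42 243.66] [ 2.7  4.1 -0.5] [ 0.97 -0.69  0.23] zyaw -42.5 -0.33
```

Emit:
{"op": "servo_tool", "data": {
  "steps": [
    [0,0,0,0,0,-0.015],
    [0,0,-0.0002,0,0,-0.03],
    [0,0,-0.0002,0,0,-0.03]
  ]
}}

```text
clock: 15.52
eef_pos: [451.2, 259.4, 243.6]
ee_rot: [[0.001, 0.698, 0.717], [0.0, 0.717, -0.698], [-1.0, 0.001, 0.001]]
contact_force: [3.4, 3.4, 0.6]
finger_gap: 13.0
```

```bash
python3 st.py
```

```text
[451.21 259.41 243.6 ] [3.4 3.4 0.6] [ 0.9  -0.72  0.42] zyaw -44.2 -0.3
```

```bash
cat > bar.py <<'E'
from h import *
import sys
for f in sys.argv[1:]:
    g=cv2.cvtColor(load(f)[0],cv2.COLOR_RGB2GRAY).astype(float); L=[];R=[];V=[]
    for v in range(230,294):
        r=g[v]
        def cross(a,b,ref):
            for u in range(a,b,1 if b>a else -1):
                u2=u+(1 if b>a else -1)
                if r[u]>ref>=r[u2]: return u+(u2-u)*(r[u]-ref)/(r[u]-r[u2])
            return np.nan
        ref=r[257]*.75
        L.append(cross(257,225,ref));R.append(cross(257,292,ref));V.append(v)
    V=np.array(V,float)
    for n,A in(('L',L),('R',R)):
        A=np.array(A);ok=np.abs(A-np.nanmedian(A))<2.5
        p=np.polyfit(V[ok],A[ok],1);print(f,n,ok.sum(),'deg',np.degrees(np.arctan(p[0])).round(2),'at260',np.polyval(p,260).round(2))
E
python3 - <<'E'
from h import *
snap('wrist','w7')
E
python3 bar.py w4 w5 w6 w7
```

```text
w4 L 57 deg 0.28 at260 243.61
w4 R 64 deg -0.99 at260 271.31
w5 L 64 deg 1.26 at260 243.36
w5 R 64 deg -1.09 at260 271.32
w6 L 64 deg 1.23 at260 243.35
w6 R 64 deg -2.12 at260 271.59
w7 L 64 deg 1.55 at260 243.3
w7 R 64 deg -1.64 at260 271.49
```

No slip in the pads: the nut itself is still turning with only ~0.4 N m drag. I continue in small steps with a torque check.

Emit:
{"op": "servo_tool", "data": {
  "steps": [
    [0,0,-0.0001,0,0,-0.01],
    [0,0,-0.0002,0,0,-0.025],
    [0,0,-0.0002,0,0,-0.025]
  ]
}}

```text
clock: 15.95
eef_pos: [451.2, 259.4, 243.5]
ee_rot: [[0.002, 0.715, 0.699], [0.0, 0.699, -0.715], [-1.0, 0.001, 0.001]]
contact_force: [4.2, 3.6, 1.5]
finger_gap: 12.8
```

```bash
python3 st.py
```

```text
[451.23 259.39 243.54] [4.2 3.6 1.5] [ 0.77 -0.73  0.67] zyaw -45.7 -0.27
```

Emit:
{"op": "servo_tool", "data": {
  "steps": [
    [0,0,-0.0001,0,0,-0.01],
    [0,0,-0.0002,0,0,-0.02],
    [0,0,-0.0002,0,0,-0.02]
  ]
}}

```text
clock: 16.32
eef_pos: [451.3, 259.4, 243.5]
ee_rot: [[0.002, 0.729, 0.684], [0.0, 0.684, -0.729], [-1.0, 0.001, 0.001]]
contact_force: [5.7, 1.8, 3.7]
finger_gap: 12.8
```

```bash
python3 st.py; python3 - <<'E'
from h import *
snap('wrist','w8')
E
python3 bar.py w8
```

```text
[451.3  259.39 243.5 ] [5.7 1.8 3.7] [ 0.68 -0.92  0.71] zyaw -46.8 -0.25
w8 L 64 deg 1.78 at260 243.25
w8 R 64 deg -1.37 at260 271.41
```

Torque now rises steadily and the height has stopped following (rim ≈4 mm above the shoulder), which points to a bind. To rule out misalignment I back off, null the side force, and re-approach.

Emit:
{"op": "servo_tool", "data": {
  "steps": [
    [0.0004,0.0003,0.0004,0,0,0.05],
    [0.0006,0.0006,0.0008,0,0,0.1],
    [0.0006,0.0006,0.0008,0,0,0.14],
    [0.0006,0.0006,0.0008,0,0,0.14]
  ]
}}

```text
clock: 16.88
eef_pos: [450.9, 259.5, 243.5]
ee_rot: [[-0.002, 0.628, 0.778], [-0.001, 0.778, -0.628], [-1.0, -0.002, -0.001]]
contact_force: [1.6, 2.8, -1.3]
finger_gap: 12.9
```

```bash
python3 st.py
```

```text
[450.86 259.51 243.47] [ 1.6  2.8 -1.3] [ 0.38 -0.38  0.25] zyaw -38.9 -0.39
```

Emit:
{"op": "servo_tool", "data": {
  "steps": [
    [0,0,0,0,0,0],
    [0,0,0,0,0,0],
    [0,0,0,0,0,0]
  ]
}}

```text
clock: 17.25
eef_pos: [450.8, 259.5, 243.6]
ee_rot: [[-0.002, 0.627, 0.779], [-0.001, 0.779, -0.627], [-1.0, -0.002, -0.001]]
contact_force: [0.4, 0.9, -3.3]
finger_gap: 13.0
```

```bash
python3 st.py
```

```text
[450.84 259.54 243.56] [ 0.4  0.9 -3.3] [ 0.14 -0.07  0.21] zyaw -38.9 -0.39
```

Emit:
{"op": "servo_tool", "data": {
  "steps": [
    [0,0.001,0,0,0,0.03],
    [0,0.001,0,0,0,0.03],
    [0,0.001,0,0,0,0.03]
  ]
}}

```text
clock: 17.62
eef_pos: [450.8, 260.0, 243.6]
ee_rot: [[-0.002, 0.603, 0.798], [-0.002, 0.798, -0.603], [-1.0, -0.003, -0.0]]
contact_force: [1.1, -5.2, -2.3]
finger_gap: 13.0
```

```bash
python3 st.py
```

```text
[450.85 260.   243.6 ] [ 1.1 -5.2 -2.3] [-1.03 -0.16  0.02] zyaw -37.1 -0.42
```

Neutral axis found: about (450.85,259.5). Now I re-approach from there.

Emit:
{"op": "servo_tool", "data": {
  "steps": [
    [0,-0.0005,0,0,0,0],
    [0,-0.0009,0,0,0,-0.02],
    [0,-0.0009,-0.0002,0,0,-0.04],
    [0,-0.0009,-0.0003,0,0,-0.06],
    [0,-0.0009,-0.0003,0,0,-0.06]
  ]
}}

```text
clock: 18.25
eef_pos: [451.1, 259.8, 243.7]
ee_rot: [[-0.001, 0.65, 0.76], [-0.001, 0.76, -0.65], [-1.0, -0.001, -0.0]]
contact_force: [-1.9, -5.4, -1.3]
finger_gap: 13.2
```

```bash
python3 st.py
```

```text
[451.12 259.84 243.66] [-1.9 -5.4 -1.3] [-0.87  0.44  0.43] zyaw -40.6 -0.36
```

Emit:
{"op": "servo_tool", "data": {
  "steps": [
    [0,0,-0.0001,0,0,-0.015],
    [0,0,-0.0003,0,0,-0.03],
    [0,0,-0.0003,0,0,-0.03]
  ]
}}

```text
clock: 18.62
eef_pos: [451.3, 259.9, 243.6]
ee_rot: [[-0.0, 0.672, 0.74], [-0.001, 0.74, -0.672], [-1.0, -0.001, 0.0]]
contact_force: [-2.3, -5.5, 1.1]
finger_gap: 12.6
```

```bash
python3 st.py
```

```text
[451.26 259.86 243.61] [-2.3 -5.5  1.1] [-0.94  0.49  0.55] zyaw -42.2 -0.33
```

Emit:
{"op": "servo_tool", "data": {
  "steps": [
    [0,0,-0.0001,0,0,-0.015],
    [0,0,-0.0003,0,0,-0.03],
    [0,0,-0.0003,0,0,-0.03]
  ]
}}

```text
clock: 19.0
eef_pos: [451.4, 259.9, 243.5]
ee_rot: [[0.0, 0.694, 0.72], [-0.001, 0.72, -0.694], [-1.0, -0.0, 0.0]]
contact_force: [-1.7, -6.0, 3.3]
finger_gap: 12.8
```

```bash
python3 st.py
```

```text
[451.4  259.88 243.55] [-1.7 -6.   3.3] [-0.99  0.54  0.7 ] zyaw -43.9 -0.3
```

The stop is reproducible:
- The turn is free at −37° (22° of turn).
- Beyond that the torque climbs to 0.7 N m while the nut pivots sideways.
- The height stays stuck with the rim ≈4 mm above the shoulder, even under a gentle downward push.

A good nut would screw down freely, so this one binds and goes to the square tray. Unscrewing now.

Emit:
{"op": "servo_tool", "data": {
  "steps": [
    [-0.0002,-0.0004,0.0002,0,0,0.05],
    [-0.0004,-0.0007,0.0006,0,0,0.1],
    [-0.0005,-0.0009,0.001,0,0,0.15],
    [-0.0005,-0.0009,0.0015,0,0,0.2],
    [-0.0005,-0.0009,0.0018,0,0,0.25]
  ]
}}

```text
clock: 19.62
eef_pos: [451.0, 259.4, 245.0]
ee_rot: [[0.0, 0.495, 0.869], [0.001, 0.869, -0.495], [-1.0, 0.001, -0.0]]
contact_force: [-0.9, -1.1, -2.6]
finger_gap: 12.8
```

```bash
python3 st.py
```

```text
[451.04 259.37 245.02] [-0.9 -1.1 -2.6] [-0.42  0.23 -0.06] zyaw -29.6 -0.56
```

Emit:
{"op": "servo_tool", "data": {
  "steps": [
    [0,0,0.0004,0,0,0.06],
    [0,0,0.0008,0,0,0.12],
    [0,0,0.0012,0,0,0.18],
    [0,0,0.0013,0,0,0.22],
    [0,0,0.0013,0,0,0.22]
  ]
}}

```text
clock: 20.25
eef_pos: [451.1, 259.4, 246.4]
ee_rot: [[0.001, 0.295, 0.956], [0.001, 0.956, -0.295], [-1.0, 0.001, 0.0]]
contact_force: [-0.9, -1.5, -1.5]
finger_gap: 12.9
```

```bash
python3 st.py
```

```text
[451.12 259.36 246.38] [-0.9 -1.5 -1.5] [-0.24  0.22 -0.02] zyaw -17.1 -0.77
```

Emit:
{"op": "servo_tool", "data": {
  "steps": [
    [0,0,0,0,0,0.04],
    [0,0,0.0004,0,0,0.04],
    [0,0,0.001,0,0,0.04],
    [0,0,0.002,0,0,0.04],
    [0,0,0.002,0,0,0.04]
  ]
}}

```text
clock: 20.88
eef_pos: [450.9, 259.1, 248.3]
ee_rot: [[-0.0, 0.255, 0.967], [-0.0, 0.967, -0.255], [-1.0, -0.0, -0.0]]
contact_force: [0.4, -1.2, -3.0]
finger_gap: 12.5
```

```bash
python3 st.py
```

```text
[450.86 259.07 248.29] [ 0.4 -1.2 -3. ] [-0.22  0.13  0.01] zyaw -14.8 -0.81
```

Free at the slots. Lifting off and carrying over to the tray.

Emit:
{"op": "servo_tool", "data": {
  "steps": [
    [0,0,0.012,0,0,0],
    [0,0,0.07,0,0,0],
    [0,0,0.13,0,0,0],
    [0,0,0.19,0,0,0],
    [0,0,0.25,0,0,0]
  ]
}}

```text
clock: 21.5
eef_pos: [450.3, 258.9, 501.6]
ee_rot: [[0.002, 0.255, 0.967], [0.001, 0.967, -0.255], [-1.0, 0.002, 0.001]]
contact_force: [1.1, 0.8, -3.2]
finger_gap: 12.9
```

Emit:
{"op": "servo_tool", "data": {
  "steps": [
    [0.004,-0.05,0.03,0,0,-0.07],
    [0.008,-0.1,0.06,0,0,-0.14],
    [0.012,-0.15,0.07,0,0,-0.21],
    [0.016,-0.2,0.07,0,0,-0.28],
    [0.02,-0.25,0.07,0,0,-0.35]
  ]
}}

```text
clock: 22.12
eef_pos: [470.2, 7.6, 569.7]
ee_rot: [[0.003, 0.573, 0.82], [0.0, 0.82, -0.573], [-1.0, 0.002, 0.002]]
contact_force: [0.5, -1.3, -2.1]
finger_gap: 12.8
```

Emit:
{"op": "servo_tool", "data": {
  "steps": [
    [-0.006,-0.056,0,0,0,-0.07],
    [-0.012,-0.112,0,0,0,-0.14],
    [-0.018,-0.168,0,0,0,-0.21],
    [-0.024,-0.224,0,0,0,-0.28],
    [-0.03,-0.28,0,0,0,-0.35]
  ]
}}

```text
clock: 22.75
eef_pos: [440.0, -272.4, 569.5]
ee_rot: [[0.002, 0.819, 0.573], [-0.001, 0.573, -0.819], [-1.0, 0.001, 0.002]]
contact_force: [1.7, -0.0, -0.8]
finger_gap: 13.0
```

Emit:
{"op": "servo_tool", "data": {
  "steps": [
    [-0.01,-0.03,-0.03,0,0,-0.09],
    [-0.02,-0.06,-0.07,0,0,-0.18],
    [-0.028,-0.09,-0.12,0,0,-0.27],
    [-0.028,-0.11,-0.168,0,0,-0.35],
    [-0.028,-0.11,-0.168,0,0,-0.35]
  ]
}}

```text
clock: 23.38
eef_pos: [411.8, -381.0, 397.5]
ee_rot: [[-0.004, 0.966, 0.258], [0.005, 0.258, -0.966], [-1.0, -0.003, -0.006]]
contact_force: [0.0, -0.3, -1.3]
finger_gap: 12.8
```

```bash
python3 st.py; python3 - <<'E'
from h import *
im,c=snap('wrist','w9'); cv2.imwrite('pics/w9b.png',cv2.resize(im,(800,600),interpolation=cv2.INTER_CUBIC)[:,:,::-1]); print(proj(c,(390,-294,30)))
E
```

```text
[ 411.78 -381.04  397.5 ] [ 0.  -0.3 -1.3] [0.07 0.02 0.02] zyaw -75.0 -1.03
(np.float64(259.5425334362118), np.float64(93.41517785725426))
```

View pics/w9b.png

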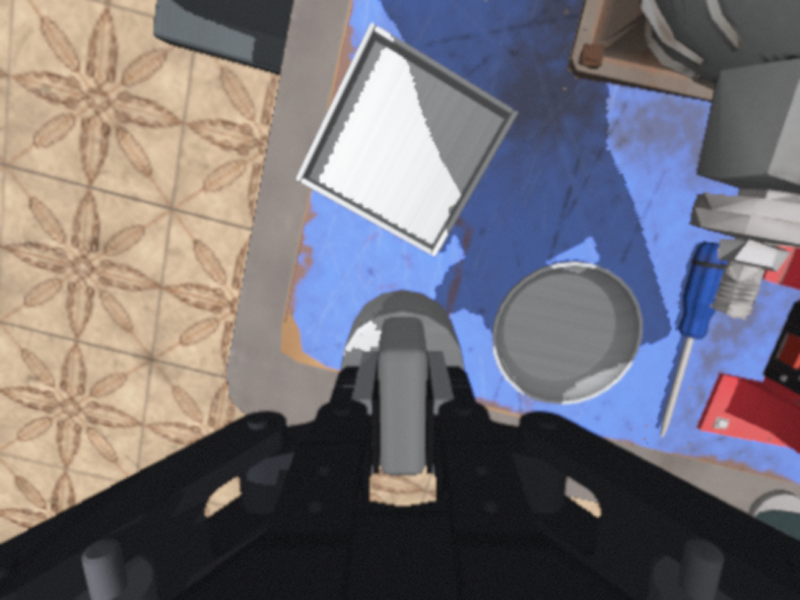

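The tray is clear and empty, with corners at (374,26), (517,112), (435,253) and (299,178). The dish is at (568,333) and the nut is still held upright.

```bash
python3 - <<'E'
from h import *
im,c=load('w9'); q=np.array([onz(c,u/1.5625,v/1.5625,30) for u,v in[(374,26),(517,112),(435,253),(299,178)]])
print(q.round(1),q.mean(0),[np.linalg.norm(q[i]-q[i-1]).round(1) for i in range(4)], (q.mean(0)-manip.get_state()['eef_pos']))
E
```

```text
[[ 350.1 -226.2   30. ]
 [ 458.5 -252.5   30. ]
 [ 430.9 -361.5   30. ]
 [ 322.1 -334.7   30. ]] [ 390.38809492 -293.7161163    30.        ] [np.float64(112.0), np.float64(111.5), np.float64(112.5), np.float64(112.1)] [ -22.19266307   87.2407012  -369.93542686]
```

Emit:
{"op": "servo_tool", "data": {
  "steps": [
    [-0.011,0.044,0,0,0,0],
    [-0.022,0.087,0,0,0,0],
    [-0.022,0.087,-0.03,0,0,0],
    [-0.022,0.087,-0.08,0,0,0],
    [-0.022,0.087,-0.12,0,0,0]
  ]
}}

```text
clock: 24.05
eef_pos: [392.2, -293.7, 282.1]
ee_rot: [[0.005, 0.965, 0.262], [-0.003, 0.262, -0.965], [-1.0, 0.003, 0.004]]
contact_force: [-0.7, -0.1, -2.7]
finger_gap: 12.7
```

Emit:
{"op": "servo_tool", "data": {
  "steps": [
    [0,0,-0.02,0,0,0],
    [0,0,-0.04,0,0,0],
    [0,0,-0.052,0,0,0],
    [0,0,-0.052,0,0,0]
  ]
}}

```text
clock: 24.55
eef_pos: [391.6, -293.9, 229.1]
ee_rot: [[0.001, 0.965, 0.261], [-0.001, 0.261, -0.965], [-1.0, 0.001, 0.001]]
contact_force: [-0.4, 0.6, -1.8]
finger_gap: 12.7
```

```bash
python3 st.py
```

```text
[ 391.59 -293.92  229.12] [-0.4  0.6 -1.8] [ 0.05  0.05 -0.02] zyaw -74.9 -0.93
```

Emit:
{"op": "servo_tool", "data": {
  "steps": [
    [0,0,-0.005,0,0,0],
    [0,0,-0.01,0,0,0],
    [0,0,-0.0125,0,0,0],
    [0,0,-0.0125,0,0,0]
  ]
}}

```text
clock: 25.05
eef_pos: [390.8, -293.9, 215.5]
ee_rot: [[-0.0, 0.966, 0.26], [0.0, 0.26, -0.966], [-1.0, -0.0, -0.0]]
contact_force: [-0.8, -0.1, -1.8]
finger_gap: 12.7
```

Emit:
{"op": "servo_tool", "data": {
  "steps": [
    [0,0,-0.0005,0,0,0],
    [0,0,-0.001,0,0,0],
    [0,0,-0.001,0,0,0]
  ]
}}

```text
clock: 25.42
eef_pos: [390.9, -293.9, 215.1]
ee_rot: [[0.0, 0.966, 0.26], [-0.0, 0.26, -0.966], [-1.0, 0.0, 0.0]]
contact_force: [-0.9, 0.3, 5.3]
finger_gap: 12.7
```

Emit:
{"op": "servo_tool", "data": {
  "steps": [
    [0,0,-0.0005,0,0,0],
    [0,0,-0.001,0,0,0],
    [0,0,-0.001,0,0,0]
  ]
}}

```text
clock: 25.8
eef_pos: [391.0, -294.0, 214.9]
ee_rot: [[0.0, 0.966, 0.26], [-0.0, 0.26, -0.966], [-1.0, 0.0, 0.0]]
contact_force: [-3.2, 2.2, 16.2]
finger_gap: 12.4
```

```bash
python3 st.py
```

```text
[ 390.98 -294.02  214.88] [-3.2  2.2 16.2] [ 0.45  0.68 -0.  ] zyaw -74.9 -0.93
```

Nut is on the tray floor (contact felt at TCP 215). Ease off, release and retreat upward.

Emit:
{"op": "servo_tool", "data": {
  "steps": [
    [0,0,0.001,0,0,0],
    [0,0,0.0012,0,0,0]
  ]
}}

```text
clock: 26.05
eef_pos: [390.9, -293.9, 215.1]
ee_rot: [[0.0, 0.966, 0.26], [-0.0, 0.26, -0.966], [-1.0, 0.0, 0.0]]
contact_force: [-1.0, 0.9, 2.6]
finger_gap: 12.5
```

Emit:
{"op": "servo_tool", "data": {
  "steps": [
    [0,0,0,0,0,0],
    [0,0,0,0,0,0],
    [0,0,0,0,0,0],
    [0,0,0,0,0,0]
  ],
  "fingers": -0.25
}}

```text
clock: 26.55
eef_pos: [390.9, -293.9, 214.8]
ee_rot: [[-0.0, 0.966, 0.26], [0.0, 0.26, -0.966], [-1.0, -0.0, -0.0]]
contact_force: [-0.1, -0.0, 0.0]
finger_gap: 31.8
```

Emit:
{"op": "servo_tool", "data": {
  "steps": [
    [0,0,0.01,0,0,0],
    [0,0,0.03,0,0,0],
    [0,0,0.07,0,0,0],
    [0,0,0.12,0,0,0],
    [0,0,0.17,0,0,0]
  ]
}}

```text
clock: 27.18
eef_pos: [390.6, -293.7, 387.1]
ee_rot: [[0.0, 0.966, 0.26], [-0.0, 0.26, -0.966], [-1.0, 0.0, 0.0]]
contact_force: [1.2, -0.7, 0.3]
finger_gap: 32.4
```

Emit:
{"op": "servo_tool", "data": {
  "steps": [
    [0.01,-0.04,0,0,0,0],
    [0.02,-0.08,0,0,0,0],
    [0.02,-0.08,0,0,0,0],
    [0.02,-0.08,0,0,0,0]
  ]
}}

```text
clock: 27.68
eef_pos: [410.4, -373.4, 384.9]
ee_rot: [[-0.001, 0.966, 0.26], [0.001, 0.26, -0.966], [-1.0, -0.0, -0.001]]
contact_force: [-0.3, 0.5, -0.0]
finger_gap: 31.9
```

```bash
python3 st.py; python3 - <<'E'
from h import *
im,c=snap('wrist','w10'); cv2.imwrite('pics/w10b.png',cv2.resize(im,(800,600),interpolation=cv2.INTER_CUBIC)[:,:,::-1]); print(np.array(proj(c,(390.5,-294,69)))*1.5625)
E
```

```text
[ 410.43 -373.36  384.88] [-0.3  0.5 -0. ] [ 0.02  0.02 -0.  ] zyaw -75.0 -1.02
[404.28210142 151.42259773]
```

View pics/w10b.png

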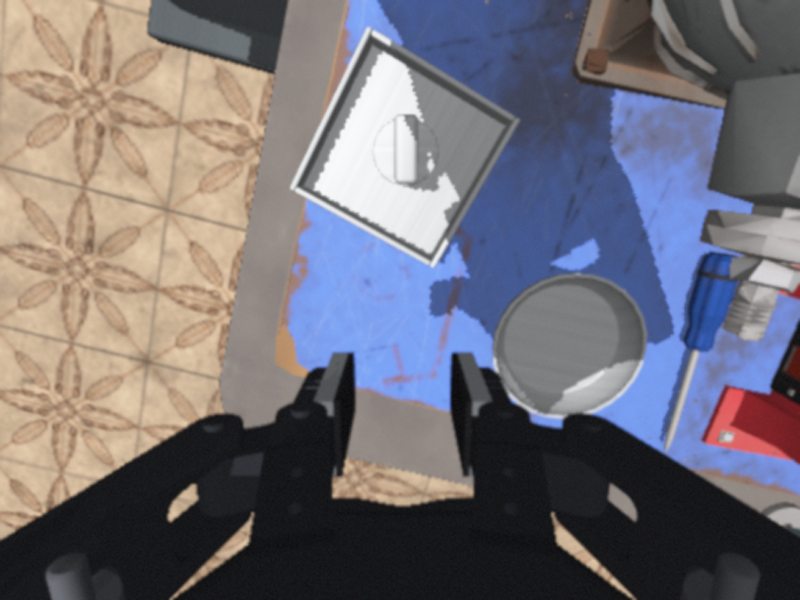

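The nut stands upright in the tray at about (405,150), centred, and the gripper is clear. Handing in.

```bash
python3 -c "
from plant import manip
print(manip.close_job())"
```

```text
the job is handed in; nothing more can be done
None
```

I judged the nut bad: it bound part-way, so I unscrewed it and stood it upright in the square tray. The job was handed in at about 28 s; no verdict is reported.

**What I did:** I picked the grey quick nut, not the orange look-alike. The plug's slots measured about −14.7° in the world frame, and the nut dropped into them with no resistance. I then turned it clockwise in small steps.

**Why I judged it bad:** It turned freely to about 22°, then resistance built up. The torque rose to about 0.7 N m by 32°, and the nut pushed sideways instead of going down. I backed off, re-centred it and tried again; it stopped at the same height.

**Last checks:**
- **Force on the gauge:** my wrist readings stayed small, with side and vertical forces under 10 N. I estimate about 44 N on one lug at the peak torque, but the contact force itself was not measured.
- **Placement:** the last picture shows the nut upright at the centre of the tray, with the gripper clear and open.
- **Other loose parts:** I never touched them knowingly, but I did not photograph them again at the end.

**What disagreed:**
- **Height:** going by the grip height, which tray contact later confirmed, the rim was about 1.5 mm lower on the gauge than expected, both at the slots and at the stop. It came down only about 2 mm between the two. A good nut would come down 6 mm, so I kept the verdict.
- **Slot angle:** the two slot readings differed by about 5°, and I used their mean.
- **Angle at the stop:** the gripper turned a few degrees past the nominal 26° while the torque rose. The pictures showed less than 1° of slip in the pads.

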